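# Open the battery door of an upturned kitchen scale

### The job

The kitchen scale lies upside down so that its batteries can be changed. With your fingertips feel along the finger groove in its underside for the sunken release button and press the button right down, so that the battery door springs ajar; then push the door over with the fingertips until it is folded right back, well past upright, and stays there. Do not pick up, tip or shove the scale or lean hard on it, and leave the fresh cells, the timer and the mug where they are.

Things in the scene. Friction and masses are not known exactly. Their poses are not given: they have to be found in the camera images.
- scale: Grey kitchen scale lying upside down, loose, about 0.9 kg, 172 (x) x 264 (y) x 30 mm high. Origin: middle of the face on the worktop; z up; at yaw 0 its x points away from the robot, y left. Flat upper panel (its underside) at z = 30 mm: finger groove in the near half, battery door in the far half. Four rubber feet, 17 mm wide, stand 3 mm up at x = +-69, y = +-112. The rest is rigid.
- groove (a point): Middle of the finger groove's floor, scale's axes (at x = -47, y = 0, z = 28.5 mm of the scale). Straight trough along the scale's y, 48 mm wide, 114 mm long, 1.5 mm deep. One well in its floor holds the release button, a sunk plate of the same grey: well 40 mm in x, centred, by 44 mm in y; its middle is anywhere from y = -30 to +30 mm, other on each scale: not told, feel or look for it.
- release (a joint): Travel of the release button: 0 = at rest, its top 2 mm below the groove's floor; 0.006 m = pressed right down. Sprung: begins to move at about 2.1 N, about 5.7 N at the bottom, comes back up when released. The catch of the battery door lets go at about 0.004 m.
- door_edge (a point): Middle of the free (near) edge of the battery door, at x = 3, y = 0, z = 30 mm of the scale when shut; it moves with the door. The door is a flat plate 2.5 mm thick, 53 mm in x by 98 mm in y, flush with the panel, with four low ribs near this edge.
- door_hinge (a point): Middle of the battery door's hinge line, along the scale's y, at the door's far edge: x = 56, y = 0, z = 31 mm of the scale (small knuckles stand 3 mm above the panel). The free edge swings up and over it, away from the groove. A tongue hangs 7 mm under the plate near the free edge.
- battery_door (a joint): Angle of the door: 0 = shut and latched; about 0.98 rad = ajar, where a spring plunger kicks it once the catch lets go (free edge then about 45 mm above the panel); 1.57 = upright; 1.95 = end stop, folded back. Light friction; well past upright it stays by its own weight, before that it sinks back on to the plunger. Pushed low and level it can bind: push up and over, in its arc.
- cell_1: Fresh battery cell lying on the worktop right of the scale, 10.5 mm thick, 45 mm long along its y. Origin: centre of its underside. A bystander.
- cell_2: A second such cell beside the first. A bystander.
- timer: Round wind-up kitchen timer, 58 mm wide, 41 mm high, right of the scale. Origin: centre of its underside. A bystander.
- mug: White mug, 83 mm wide, 119 mm long with its handle, 70 mm high, left of the scale. Origin: on its underside. A bystander.

How it is judged (in metres and radians):
On the way, in this order (a step that is already met when the one before it is completed fails the run):
1. the fingertips touch down on the groove's half of the scale to feel for the button, which is not yet pressed (contact force between the fingers and scale above 0.3 N and value of joint release below 0.002 m and x of the grasp point in the frame of scale below -0.01 m), for 0.02 s.
2. the release button is pressed down by the fingers, past the point where the catch lets go (value of joint release above 0.0045 m and contact force between the fingers and scale above 1 N), for 0.1 s.
3. the battery door is folded back past upright (value of joint battery_door above 1.7 rad), for 0.1 s.
At the end, for the whole second after the job is handed in: The battery door stands folded back past upright (more than 1.7 rad) and at rest, the release button has sprung back (within 1.5 mm), and the scale lies flat, still upside down, within 60 mm of where it was (value of joint battery_door above 1.7 rad and velocity of joint battery_door below 0.2 rad/s and value of joint release below 0.0015 m and distance of scale from where it was at the start of the episode below 0.06 m and height (world z) of scale below 0.006 m and angle between scale's own z axis and vertical below 0.06 rad and linear speed of scale below 0.02 m/s); the robot touches nothing.
It fails at once if the scale is lifted or tipped (height (world z) of scale above 0.01 m or angle between scale's own z axis and vertical above 0.12 rad).
It fails at once if the scale is shoved more than 60 mm (distance of scale from where it was at the start of the episode above 0.06 m).
It fails at once if the scale is leaned on with more than 45 N (contact force between the arm and scale above 45 N).
It fails at once if a fresh cell, the timer or the mug is moved more than 20 mm (distance of any of cell_1, cell_2, timer, mug from where it was at the start of the episode above 0.02 m).
It also fails if it takes over 45 s, if anything falls off the work surface, if the arm or the gripper's body presses on something with over 40 N, if the wrist force passes 120 N, or if a joint passes its speed limit or range.

### The arm

A 7-joint arm with a two-finger parallel gripper is mounted at the origin on a cart in front of the work surface, level with it; the furniture and walls round the work are solid. World frame = base frame: x ahead of the robot, y to its left, z up, the work surface at z = 0. Lengths are in mm, angles in rad, forces in N, time in s.
With the tool pointing down it reaches from about 400 to 850 mm from the base axis. Payload 4.5 kg.
Tool frame: the origin (TCP) lies on the front face of the gripper's body, between the roots of the fingers; the fingertips stand 64 mm ahead of it and the grasp point (between the pads) lies 45 mm ahead of it; z points along the fingers, y is the line along which they close (so a half turn about z gives the same grasp; the last joint's range is limited). The gripper opens to 88 mm and grips with 3 to 60 N. Pads are 18 mm wide; open, the fingers measure 123 mm over their backs; the gripper's body (75 mm by 187 mm) begins 45 mm behind the grasp point.
Start: joints at [-1.127, 0.689, -0.195, 1.565, 0.157, 0.902, -0.215], TCP at [248.998, 573.278, 302.743] pointing down, gripper open.
Joint ranges: [-3.01, 3.01], [-0.46, 2.08], [-1.47, 1.51], [0.13, 2.56], [-1, 4.14], [0.04, 2.09], [-2.66, 2.66]. Speed limits (rad/s): [2.57, 2.57, 3.14, 3.14, 3.14, 3.14, 3.14].

### API

Orientations are given as a rotation vector (axis times angle).
In Python, from cell import r gives the robot as it stands.
- The arm moves only by the tool play_rows, never from a script. Its argument "steps" is a list of rows, each a list of 7 numbers: the turn, a rotation vector about the tool's x, y, z in degrees, then the shift along the tool's x, y, z in mm, then the opening in per cent of the stroke, from 0 (shut) to 100 (fully open). In form: [[rx, ry, rz, x, y, z, hand], ...]. A call has 1 to 12 rows; each row is the pose to reach, as a shift and turn from the pose commanded when the call began, along the tool's axes at that moment; what a row does not reach only later rows make up. A row lasts 1/8 s, in which the tool goes at most 62.5 mm and 10.7 degrees, less where a joint would pass 70% of its speed; a pose out of reach is approached as far as the arm can. A call with a gripper value outside its range is refused whole. The fingers move at their own pace and stop on an object; "grip_force" is the grip in N (left out, the last holds). Time passes only in rows, so rows that repeat a pose let the fingers close. It gives the time, the measured TCP pose, the force, the opening and the grip force at its end, in the units of the state.
- r.get_obs(): the state, without advancing time (a new reading comes with each control period).
- r.camera(name): name is "side" or "top"; returns a dict with "pixels" (420x560x3 uint8, red, green, blue), "fovy" (degrees; the focal length in pixels is half the picture's height over the tangent of half this angle, whatever the lens; pixels are square), "cx", "cy" (the principal point, pixels), "rvec" (rotation vector, rad) and "tvec" (3), from world to camera coordinates, as OpenCV has them. Camera axes: x right, y down, z forward; pixel columns grow to the right and rows downward; lengths in mm; the calibration is good to about 2 mm. A picture is of the moment at which its call begins. There is no depth.
- r.finish_job(): hands the job in; it is judged then, once.
Trained networks look in a picture, given as the dict that the camera call returned (one of the last four; its "shot" number tells which), for a name from the list of things; names that differ only in an ending like _2 or _b are one class to them, and where a whole thing is asked for, a point or a joint stands for the part that bears it (a point fixed in the world has none). Each returns a list of dicts, best first, with "conf" (0 to 1); they miss things now and then, are a little off and sometimes report something else, mostly with a low value. They report only what shows in the picture. A call takes as long as a camera call.
- r.cut_out(picture, label): "mask" (420x560 bool, what is visible of it) and "box" ([left, top, right, bottom] in pixels, round what is visible of it).
The state is a dict: "time": time; "joint_positions": joint angles; "joint_velocities": joint speeds; "effort": joint torques, N m; "ee_pos": TCP position; "eef_rot": TCP orientation; "wrist_force": force on the tool from outside, world axes, zero at the start; "torque": the same for the moment, N m; "grip_width": opening from 0.0 (shut) to 1.0 (fully open); "grip_force": force on a finger pad.
Only numpy, scipy, OpenCV 4.12 (cv2) and the standard library are available. Lean on these libraries where they do the work, as an engineer would, in place of code of your own. Each camera call takes 0.05 s, during which the arm holds its last target. There are 200 camera calls.

## Working session

There is one attempt and no reset: what is moved stays moved. The work goes in short steps, Python scripts to look and compute and a tool call to move; the robot and the scene stay as the last step left them, time stands still between calls to the robot, and variables do not carry over. Pictures are saved under pics/ and viewed, at most 10 in all, crops included, and the job is handed in when it is done.

Besides the shell and the picture viewer there is one more tool, called after "Emit:" by a JSON object that holds its "api" and its "payload". play_rows: Moves the arm, as the interface text tells. Its arguments: {"type":"object","properties":{"steps":{"type":"array","items":{"type":"array","items":{"type":"number"}}},"grip_force":{"type":"number"}},"required":["steps"]}

```bash
mkdir -p pics; ls; cat > h.py <<'E'
import numpy as np,cv2
from cell import r
def K(c):
    f=210/np.tan(np.radians(c["fovy"])/2); return np.array([[f,0,c["cx"]],[0,f,c["cy"]],[0,0,1.]])
def back(c,uv,z):
    R=cv2.Rodrigues(np.array(c["rvec"],float))[0];t=np.array(c["tvec"],float)
    uv=np.atleast_2d(uv).astype(float);d=(np.linalg.inv(K(c))@np.c_[uv,np.ones(len(uv))].T).T@R
    o=-R.T@t; return o+d*((z-o[2])/d[:,2])[:,None]
def proj(c,P):
    return cv2.projectPoints(np.atleast_2d(P).astype(float),np.array(c["rvec"],float),np.array(c["tvec"],float),K(c),None)[0][:,0]
def save(c,n,crop=None,s=1):
    im=c["pixels"][:,:,::-1]
    if crop: im=im[crop[1]:crop[3],crop[0]:crop[2]]
    cv2.imwrite(n,cv2.resize(im,None,fx=s,fy=s,interpolation=cv2.INTER_CUBIC))
E
python3 - <<'E'
from h import *
o=r.get_obs();print({k:np.round(v,3) for k,v in o.items()})
a=r.camera("top");b=r.camera("side")
im=np.hstack([a["pixels"],b["pixels"]])[:,:,::-1]
cv2.imwrite("pics/a.png",a["pixels"][:,:,::-1]);cv2.imwrite("pics/b.png",b["pixels"][:,:,::-1])
for c in(a,b):
    R=cv2.Rodrigues(np.array(c["rvec"]))[0];print(-R.T@c["tvec"],R[2],c["fovy"])
    for n in["scale","groove","door_edge","cell_1","timer","mug"]:
        for d in r.cut_out(c,n)[:2]:
            m=d["mask"].astype(np.uint8);cn=max(cv2.findContours(m,0,2)[0],key=cv2.contourArea)
            rc=cv2.minAreaRect(cn);print(n,round(d["conf"],2),d["box"],np.round(back(c,cv2.boxPoints(rc),30 if n in("scale","groove","door_edge") else 0)[:,:2]).tolist())
E
```

```text
pics
{'time': np.float64(0.0), 'joint_positions': array([-1.127,  0.69 , -0.195,  1.566,  0.157,  0.902, -0.215]), 'joint_velocities': array([-0.003, -0.   , -0.001,  0.001, -0.002,  0.001, -0.001]), 'effort': array([ 0.0000e+00, -5.2755e+01, -1.2670e+00, -1.5343e+01, -5.3000e-02,
        6.0000e-03,  0.0000e+00]), 'ee_pos': array([248.814, 572.781, 301.935]), 'eef_rot': array([-6.390e-01, -3.076e+00,  3.000e-03]), 'wrist_force': array([ 0.552, -0.171,  0.086]), 'torque': array([-0.004,  0.042, -0.016]), 'grip_force': np.float64(0.0), 'grip_width': np.float64(1.0)}
[ 473.84452724   79.96131342 1151.74302943] [ 0.06515466 -0.01806606 -0.99771163] 50.01715069435026
scale 0.64 [214.2, 200.0, 320.2, 271.3] [[413.0, 221.0], [582.0, 214.0], [570.0, -45.0], [400.0, -36.0]]
groove 0.67 [210.8, 198.6, 318.4, 271.7] [[410.0, 221.0], [580.0, 215.0], [569.0, -46.0], [399.0, -37.0]]
groove 0.16 [157.8, 201.0, 206.8, 236.2] [[507.0, 359.0], [585.0, 331.0], [546.0, 227.0], [468.0, 256.0]]
door_edge 0.84 [244.9, 212.8, 286.6, 234.5] [[493.0, 139.0], [549.0, 139.0], [547.0, 39.0], [492.0, 39.0]]
cell
[... 554 characters left out ...]
 [[408.0, 218.0], [674.0, 237.0], [550.0, -83.0], [357.0, -74.0]]
groove 0.66 [206.4, 203.2, 323.6, 293.6] [[406.0, 218.0], [674.0, 236.0], [551.0, -82.0], [356.0, -72.0]]
door_edge 0.74 [256.4, 221.2, 291.4, 247.5] [[493.0, 128.0], [552.0, 166.0], [543.0, 36.0], [489.0, 8.0]]
cell_1 0.69 [267.7, 283.3, 281.3, 303.5] [[458.0, -47.0], [471.0, -44.0], [464.0, -94.0], [452.0, -96.0]]
cell_1 0.54 [286.9, 284.0, 306.1, 305.1] [[489.0, -59.0], [501.0, -50.0], [511.0, -99.0], [499.0, -107.0]]
timer 0.62 [321.5, 270.4, 356.0, 304.5] [[572.0, -44.0], [630.0, -68.0], [581.0, -145.0], [529.0, -122.0]]
mug 0.92 [224.9, 173.4, 257.8, 210.4] [[543.0, 474.0], [629.0, 440.0], [550.0, 244.0], [476.0, 274.0]]
```

View pics/a.png

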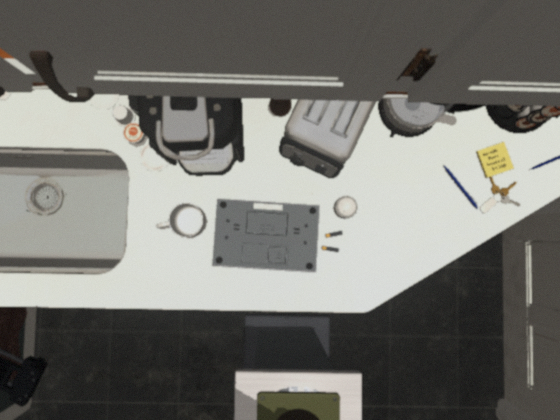

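View pics/b.png

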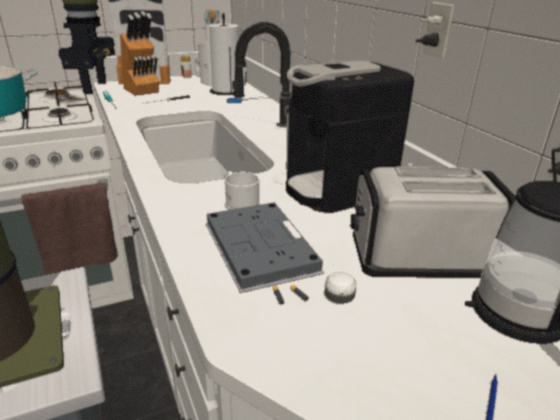

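```bash
cat >> h.py <<'E'
def rect(c,x0,y0,yaw,z=30,s=2.5):
    # image: columns = -y scale (140..-140), rows = -x (95..-95)
    pts=np.array([[95,140],[95,-140],[-95,-140],[-95,140]],float)
    Rz=np.array([[np.cos(yaw),-np.sin(yaw)],[np.sin(yaw),np.cos(yaw)]])
    W=np.c_[pts@Rz.T+[x0,y0],np.full(4,z)]
    w,h=int(280*s),int(190*s)
    H=cv2.getPerspectiveTransform(proj(c,W).astype(np.float32),np.array([[0,0],[w,0],[w,h],[0,h]],np.float32))
    return cv2.warpPerspective(c["pixels"][:,:,::-1],H,(w,h),flags=cv2.INTER_CUBIC)
E
python3 - <<'E'
from h import *
for n in("top","side"):
    c=r.camera(n);im=rect(c,491,88,np.radians(-2.7))
    im=cv2.convertScaleAbs(im,alpha=2.0,beta=-20)
    for x in(-69,69):
        for y in(-112,112): cv2.circle(im,(int((140-y)*2.5),int((95-x)*2.5)),21,(0,0,255),1)
    for (xa,xb,ya,yb) in[(-86,86,-132,132),(-71,-23,-57,57),(3,56,-49,49)]:
        cv2.rectangle(im,(int((140-yb)*2.5),int((95-xb)*2.5)),(int((140-ya)*2.5),int((95-xa)*2.5)),(0,255,0),1)
    cv2.imwrite(f"pics/r_{n}.png",im)
E
```

```text
(no output)
```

View pics/r_top.png

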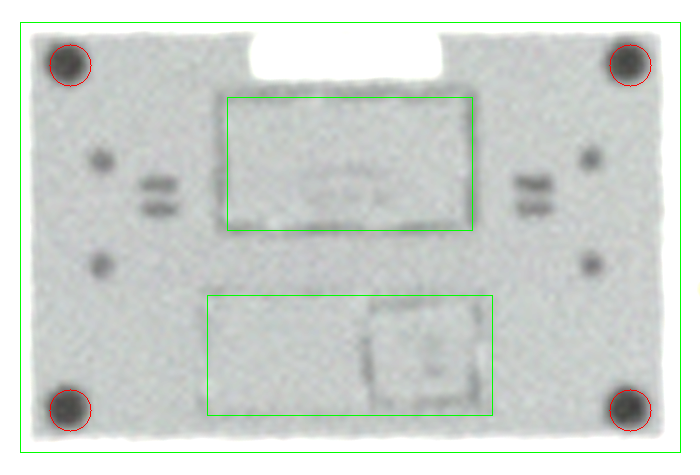

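View pics/r_side.png

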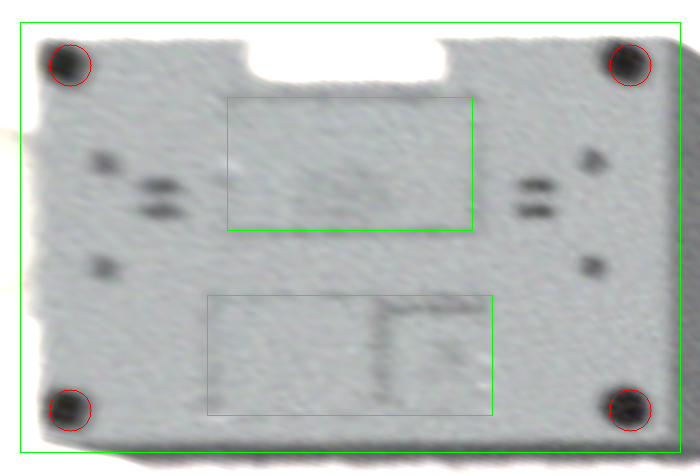

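Emit:
{"api": "play_rows", "payload": {"steps": [[0,0,-3,-45,-43,10,0],[0,0,-6,-90,-86,20,0],[0,0,-10,-135,-129,30,0],[0,0,-14,-180,-172,40,0],[0,0,-18,-225,-215,50,0],[0,0,-20.8,-270,-258,60,0],[0,0,-20.8,-315,-301,80,0],[0,0,-20.8,-364.4,-346.5,100,0],[0,0,-20.8,-364.4,-346.5,140,0],[0,0,-20.8,-364.4,-346.5,180,0],[0,0,-20.8,-364.4,-346.5,180,0]], "grip_force": 20}}

```text
time: 2.17
ee_pos: [444.3, 110.0, 121.0]
eef_rot: [-0.073, -3.137, 0.003]
wrist_force: [-0.3, 0.3, 0.5]
grip_width: 0.004
grip_force: 0.0
```

```bash
python3 - <<'E'
from h import *
o=r.get_obs();print({k:np.round(v,3) for k,v in o.items()})
c=r.camera("side");save(c,"pics/c.png",(150,80,400,320),2.4)
c=r.camera("top")
# toaster footprint guesses
for uv,z in [((282,165),180),((282,165),150),((282,165),100),((205,172),30)]: print(uv,z,back(c,uv,z).round())
c=r.camera("side");print(back(c,[(360,275),(357,205)],0).round())
E
```

```text
{'time': np.float64(2.175), 'joint_positions': array([-0.276,  0.832, -0.109,  2.19 ,  0.574,  0.15 ,  0.605]), 'joint_velocities': array([ 0.013, -0.073, -0.039, -0.008, -0.017,  0.047,  0.013]), 'effort': array([-1.2000e-02, -4.3481e+01,  5.6400e-01, -2.3340e+00,  1.3000e-01,
       -3.0800e-01, -1.2900e-01]), 'ee_pos': array([444.28 , 110.002, 120.958]), 'eef_rot': array([-7.300e-02, -3.137e+00,  3.000e-03]), 'wrist_force': array([-0.336,  0.333,  0.539]), 'torque': array([0.011, 0.083, 0.027]), 'grip_force': np.float64(0.0), 'grip_width': np.float64(0.004)}
(282, 165) 180 [[642.  56. 180.]]
(282, 165) 150 [[648.  55. 150.]]
(282, 165) 100 [[656.  54. 100.]]
(205, 172) 30 [[646. 245.  30.]]
[[633. -77.   0.]
 [784. 171.   0.]]
```

View pics/c.png

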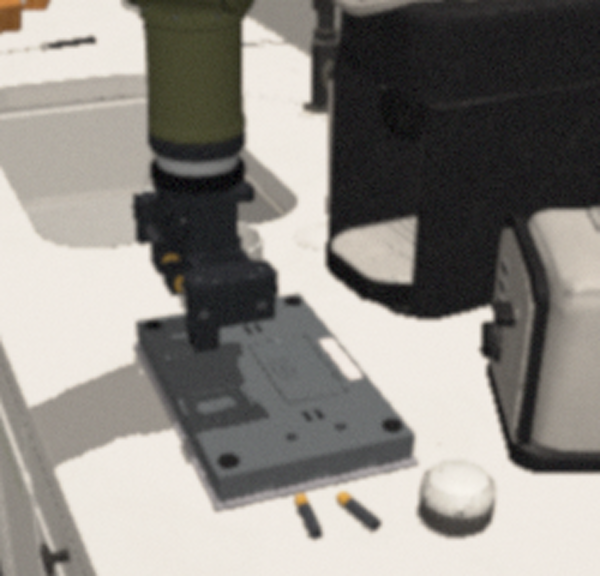

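Emit:
{"api": "play_rows", "payload": {"steps": [[0,0,0,0,0,14,0],[0,0,0,0,0,22,0],[0,0,0,0,0,24,0],[0,0,0,0,0,26,0],[0,0,0,0,0,27,0]]}}

```text
time: 2.95
ee_pos: [445.3, 110.3, 95.9]
eef_rot: [0.073, 3.14, 0.0]
wrist_force: [1.1, 0.7, 0.5]
grip_width: 0.004
grip_force: 0.0
```

Emit:
{"api": "play_rows", "payload": {"steps": [[0,0,0,0,0,1,0],[0,0,0,0,0,2,0],[0,0,0,0,0,2.5,0],[0,0,0,0,0,3,0],[0,0,0,0,0,3,0]]}}

```text
time: 3.58
ee_pos: [445.2, 110.3, 92.9]
eef_rot: [0.073, 3.141, 0.0]
wrist_force: [-1.1, 0.4, 3.6]
grip_width: 0.008
grip_force: 1.9
```

Emit:
{"api": "play_rows", "payload": {"steps": [[0,0,0,0,0,0.8,0],[0,0,0,0,0,0.8,0]]}}

```text
time: 3.82
ee_pos: [445.1, 110.3, 92.8]
eef_rot: [0.073, 3.14, 0.0]
wrist_force: [-1.8, 0.3, 12.7]
grip_width: 0.009
grip_force: 6.5
```

Emit:
{"api": "play_rows", "payload": {"steps": [[0,0,0,0,0,-8,0],[0,0,0,-1,-25,-8,0],[0,0,0,-1,-49.6,-8,0],[0,0,0,-1,-49.6,-8,0],[0,0,0,-1,-49.6,-2,0],[0,0,0,-1,-49.6,0,0],[0,0,0,-1,-49.6,1,0],[0,0,0,-1,-49.6,2,0],[0,0,0,-1,-49.6,3,0],[0,0,0,-1,-49.6,3,0]]}}

```text
time: 5.08
ee_pos: [444.1, 62.2, 89.0]
eef_rot: [0.071, 3.14, 0.003]
wrist_force: [-0.7, 1.0, 3.7]
grip_width: 0.007
grip_force: 1.5
```

Emit:
{"api": "play_rows", "payload": {"steps": [[0,0,0,0,0,1,0],[0,0,0,0,0,2,0],[0,0,0,0,0,3,0],[0,0,0,0,0,4,0],[0,0,0,0,0,4.5,0],[0,0,0,0,0,4.5,0],[0,0,0,0,0,4.5,0]]}}

```text
time: 5.95
ee_pos: [444.0, 62.2, 84.9]
eef_rot: [0.071, 3.14, 0.004]
wrist_force: [0.1, 0.9, 7.2]
grip_width: 0.005
grip_force: 3.6
```

```bash
python3 - <<'E'
from h import *
c=r.camera("side");save(c,"pics/d.png",(150,80,400,320),2.4)
E
```

```text
(no output)
```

View pics/d.png

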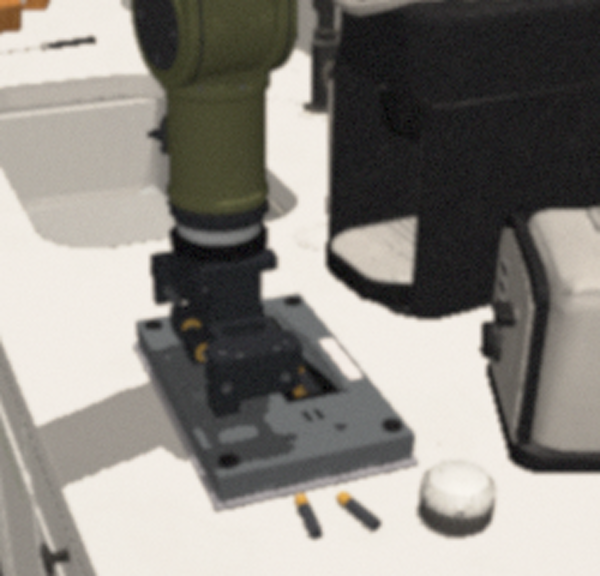

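Emit:
{"api": "play_rows", "payload": {"steps": [[0,0,0,0,0,-10,0],[0,0,0,0,0,-22,0],[0,0,0,0,14,-31,0],[0,0,0,-12,28,-31,0],[0,0,0,-25,28,-31,0],[0,0,0,-38,28,-31,0],[0,0,0,-50,28,-32,0],[0,0,0,-50,28,-32,0]]}}

```text
time: 7.0
ee_pos: [495.8, 86.9, 116.4]
eef_rot: [0.075, 3.14, 0.002]
wrist_force: [0.4, -0.5, 0.4]
grip_width: 0.005
grip_force: 0.0
```

```bash
python3 - <<'E'
from h import *
c=r.camera("side");save(c,"pics/e.png",(180,120,380,320),3)
E
```

```text
(no output)
```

View pics/e.png

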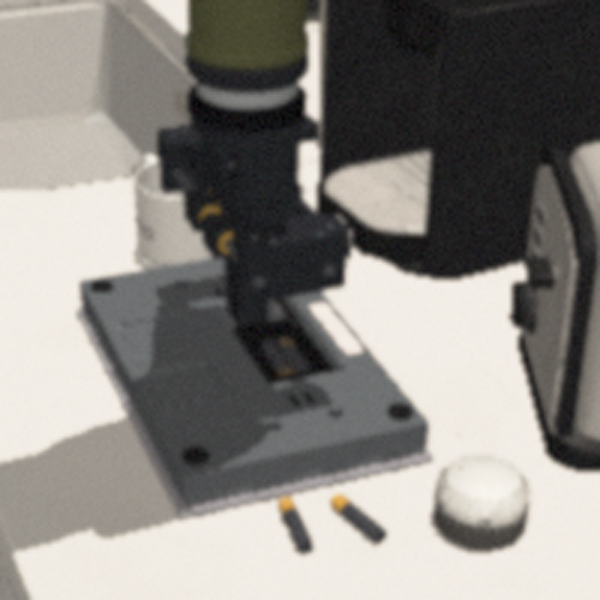

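Emit:
{"api": "play_rows", "payload": {"steps": [[0,0,0,-6,0,-3,0],[0,0,0,-10.5,0,-6,0],[0,0,0,-15,0,-10,0],[0,0,0,-19,0,-12,0],[0,0,0,-24,0,-14,0],[0,0,0,-29,0,-15.5,0],[0,0,0,-33.5,0,-16.5,0],[0,0,0,-38,0,-17.5,0],[0,0,0,-42,0,-17.5,0],[0,0,0,-46,0,-17.5,0],[0,0,0,-46,0,-17.5,0]]}}

```text
time: 8.43
ee_pos: [541.4, 84.2, 133.9]
eef_rot: [0.074, 3.14, 0.0]
wrist_force: [-0.6, -0.7, 0.3]
grip_width: 0.001
grip_force: 0.0
```

Emit:
{"api": "play_rows", "payload": {"steps": [[0,0,0,-2,0,0,0],[0,0,0,-4,0,0.5,0],[0,0,0,-6,0,0.5,0],[0,0,0,-6,0,0.5,0]]}}

```text
time: 8.93
ee_pos: [545.7, 84.0, 133.2]
eef_rot: [-0.072, -3.138, 0.001]
wrist_force: [-5.6, 0.3, 3.4]
grip_width: 0.008
grip_force: 2.5
```

```bash
python3 - <<'E'
from h import *
c=r.camera("side");save(c,"pics/f.png",(200,140,380,300),3.5)
E
```

```text
(no output)
```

View pics/f.png

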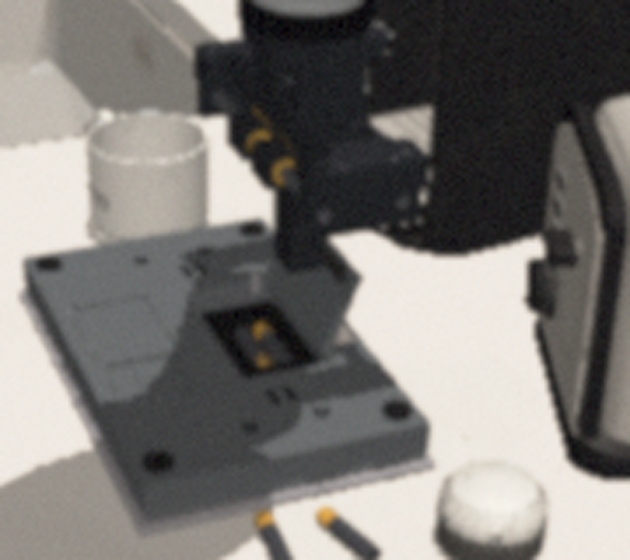

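Emit:
{"api": "play_rows", "payload": {"steps": [[0,0,0,4,0,-1,0],[0,0,0,12,0,-3,0],[0,0,0,30,0,-8,0],[0,0,0,60,0,-20,0],[0,0,0,90,0,-50,0],[0,0,0,100,0,-100,0],[0,0,0,100,0,-120,0],[0,0,0,100,0,-120,0],[0,0,0,100,0,-120,0]]}}

```text
time: 10.1
ee_pos: [447.1, 88.2, 252.7]
eef_rot: [-0.074, -3.14, 0.001]
wrist_force: [-0.1, 1.1, -0.0]
grip_width: 0.007
grip_force: 0.0
```

```bash
python3 - <<'E'
from h import *
c=r.camera("side");save(c,"pics/g.png",(180,120,380,320),3)
E
```

```text
(no output)
```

View pics/g.png

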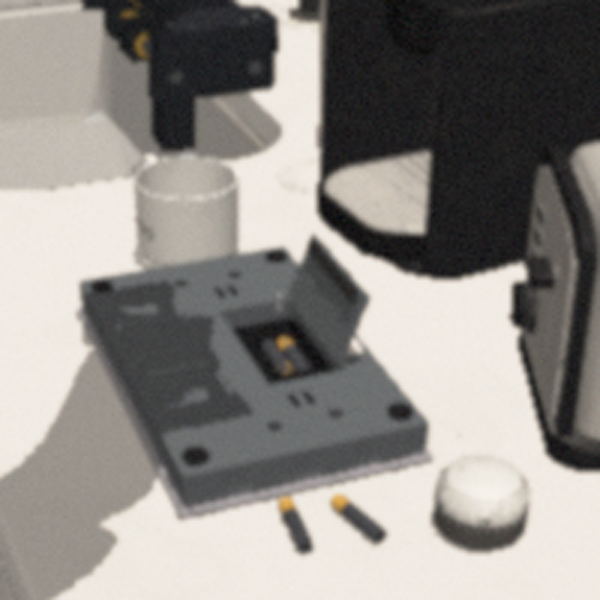

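The door stands folded back, and the robot is clear of the scale.

```bash
python3 -c "
from cell import r
print(r.finish_job())"
```

```text
the job is handed in; nothing more can be done
None
```

I pressed the release button right down, pushed the battery door back to its end stop, where it stays on its own, and handed the job in at about 10 s; the last picture shows the scale, cells, timer and mug apparently where they were, but the hand-in returned no verdict.

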